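# Pull out the laundry cart's tow handle and hold it

## Robot

A 6-joint arm with a two-finger parallel gripper is mounted at the origin on the work surface. World frame = base frame: x ahead of the robot, y to its left, z up, the work surface at z = 0. Lengths are in m, angles in degrees, forces in N, time in s.
With the tool pointing down it reaches from about 0.4 to 0.825 m from the base axis. Payload 7 kg.
Tool frame: the origin (TCP) lies at the very end of the fingers, on their centre line; the grasp point (between the pads) lies 19 mm behind it; z points along the fingers, y is the line along which they close (so a half turn about z gives the same grasp; the last joint's range is limited). The gripper opens to 88 mm and grips with 3 to 60 N. Pads are 19 mm wide; open, the fingers measure 130 mm over their backs; the gripper's body (78 mm by 193 mm) begins 47 mm behind the grasp point.
Start: joints at [-52.477, 20.546, 0.682, 0, -70.136, -16.507], TCP at [0.242, -0.63, 0.227] pointing down, gripper open.
Joint ranges: [-176.03, 176.03], [-82.01, 121.73], [-58.28, 71.71], [-173.87, 95.51], [-174.79, -0.11], [-173.66, 173.66]. Speed limits (degrees/s): [136.94, 136.94, 172.46, 180, 180, 180].

## Interface

Orientations are given as [roll, pitch, yaw] about the fixed x, y, z axes, in that order (R = Rz(yaw) Ry(pitch) Rx(roll)).
In Python, from plant import get_obs, snapshot, camera_params, close_job, boxes_of, cut_out, landmark_of gives the robot as it stands.
- The arm moves only by the shell command python3 -m inch 'ROWS' [OPENING]. ROWS is text: rows parted by semicolons, each of 6 numbers parted by spaces: the shift along the tool's x, y, z in units of 30 cm (1.0 is 30 cm), then the turn, a rotation vector about the tool's x, y, z in units of pi rad (1.0 is pi rad). A call has 1 to 10 rows; each row is the pose to reach, as a shift and turn from the pose commanded when the call began, along the tool's axes at that moment, turning the shorter way round; what a row does not reach only later rows make up. A row lasts 1/12 s, in which the tool goes at most 41.7 mm and 7.16 degrees, less where a joint would pass 70% of its speed; a pose out of reach is approached as far as the arm can. A call with a number of a shift or a turn outside -1 to 1 is refused whole. A call with a gripper value outside its range is refused whole. OPENING is the closure, from -1 (fully open) to 1 (shut), set as the call begins (- or left out, the last holds). The fingers move at their own pace and stop on an object; the grip force is fixed at half the most. Time passes only in rows, so rows that repeat a pose let the fingers close. It gives the time, the measured TCP pose, the force, the opening and the grip force at its end, in the units of the state.
- get_obs(): the state, without advancing time (a new reading comes with each control period).
- snapshot(name): name is "scene" or "top"; returns the picture (400x640x3 uint8, red, green, blue); there is no depth.
- camera_params(name): a dict with "mtx" (3x3 intrinsics, pixels), "rvec" (rotation vector, rad) and "tvec" (3), from world to camera coordinates, as OpenCV has them. Camera axes: x right, y down, z forward; pixel columns grow to the right and rows downward; lengths in m; the calibration is good to about 2 mm. A picture is of the moment at which its call begins. camera_params takes no time and is no camera call.
- close_job(): hands the job in; it is judged then, once.
Trained networks look in the newest picture that a camera, given by its name, has taken for a name from the list of things; names that differ only in an ending like _2 or _b are one class to them, and where a whole thing is asked for, a point or a joint stands for the part that bears it (a point fixed in the world has none). Each returns a list of dicts, best first, with "p" (0 to 1); they miss things now and then, are a little off and sometimes report something else, mostly with a low value. They report only what shows in the picture. A call takes as long as a camera call.
- boxes_of(camera, thing): "rect" ([left, top, width, height] in pixels, round what is visible of it).
- cut_out(camera, thing): "pixels" (400x640 bool, what is visible of it) and "rect" ([left, top, width, height] in pixels, round what is visible of it).
- landmark_of(camera, thing): "uv" ([column, row] in pixels: a listed point, or the origin of a listed thing).
The state is a dict: "clock": time; "joint_pos": joint angles; "qvel": joint speeds; "tau": joint torques, N m; "tool_pos": TCP position; "orientation": TCP orientation; "force": force on the tool from outside, world axes, zero at the start; "moment": the same for the moment, N m; "opening": finger opening in m; "gripper_force": force on a finger pad.
Only numpy, scipy, OpenCV 4.12 (cv2) and the standard library are available. Lean on these libraries where they do the work, as an engineer would, in place of code of your own. Each camera call takes 0.05 s, during which the arm holds its last target. There are 200 camera calls.

## Task

Get the rolling laundry cart ready to be wheeled away: squeeze the orange release button in the middle of its tow handle's grip and draw the handle straight up, past its first stop, to the second stop, fully out. Finish with the gripper still holding the grip there, the handle fully extended: do not let go. Leave the cart standing on the floor where it is, the bottle and the tub standing in its tray, and the jar and the mug on the table where they are.

Things in the scene. Friction and masses are not known exactly. Their poses are not given: they have to be found in the camera images.
- cart: White loose laundry cart, 280 (x) x 400 (y) mm, blue rim 710 mm above the floor (floor 750 mm below the table top), just beyond the table's front edge (x = 0.42 m). 8 kg, not fastened: a hard pull can tip it. Origin: middle of its underside; z up. Tow handle at its x = -160 mm; tray, 80 mm deep, in its top, split by a wall at y = 0.
- grip_bar: Black crossbar of the tow handle, 26 (x) x 300 (y) x 28 (z) mm, joined near its ends (y = -130 and +130 mm) to two 18 mm steel tubes that telescope into upright tubes on the cart. Stowed, its centre is 10 mm above table-top level and 50 mm above the cart's rim. Origin: centre of the bar; axes parallel to the cart's.
- handle_grip (a point): Centre of the grip bar, where to grasp it; same axes as the cart. The orange release button, 50 (y) x 19 (z) mm, is in the middle of the bar's +x face (tray side), 7 mm proud: the grip is 33 mm across x with the button out, 27 mm with it in. A gripper from above closing along x on the middle of the bar squeezes it.
- release_button (a joint): Travel of the orange button into the bar (towards -x): 0 = out, 0.006 m = fully pressed; spring 3.6 N rising to 9 N. Pressed over 5 mm it draws two hidden bolts and the handle slides; let out, the bolts drop into the next stop they meet and lock the handle (1.5 mm of play).
- tow_handle (a joint): How far the tow handle is pulled up out of the cart (along the cart's z): 0 = stowed and locked, 0.12 m = first stop, 0.24 m = second stop, fully out against its end. With the button kept pressed it slides past the first stop, about 8 N to lift slowly (0.55 kg and some rubbing); let go between stops it sinks slowly to the stop below.
- detergent_bottle: White detergent bottle, yellow label, blue cap, 84 mm across, 220 mm tall, standing in one half of the cart's tray (tray floor 630 mm above the cart's underside). Origin: centre of its underside. Leave alone.
- pod_tub: White tub with green cap, 100 mm across, 110 mm tall, standing in the other half of the cart's tray. Origin: centre of its underside. Leave alone.
- stain_jar: White jar with red cap, 72 mm across, 110 mm tall, on the table. Origin: centre of its underside. Leave alone.
- coin_mug: Blue mug, 80 mm across plus a handle, 90 mm tall, on the table. Origin: centre of its underside. Leave alone.

How it is judged:
By the outcome, as a careful person would: the job done as asked, in the order asked, and still so for the second after the job is handed in, while the arm keeps its last pose, push and grip.
It also fails if it takes over 35 s, if anything falls off the work surface, if the arm or the gripper's body presses on something with over 40 N, if the wrist force passes 120 N, or if a joint passes its speed limit or range.

## Working session

There is one attempt and no reset: what is moved stays moved. The work goes in short steps, Python scripts to look and compute and a shell command to move; the robot and the scene stay as the last step left them, time stands still between calls to the robot, and variables do not carry over. Pictures are saved under pics/ and viewed, at most 10 in all, crops included, and the job is handed in when it is done.

```bash
mkdir -p pics
cat > h.py <<'E'
import numpy as np, cv2
from plant import *
def cam(n):
    c=camera_params(n); R=cv2.Rodrigues(np.array(c["rvec"],float))[0]; return np.array(c["mtx"],float),R,np.array(c["tvec"],float).ravel()
def onplane(n,uv,z):
    K,R,t=cam(n); d=R.T@np.linalg.solve(K,[uv[0],uv[1],1]); o=-R.T@t
    return o+d*(z-o[2])/d[2]
def tri(u1,u2):
    P=[]
    for n in("scene","top"):
        K,R,t=cam(n); P.append(K@np.c_[R,t])
    X=cv2.triangulatePoints(P[0],P[1],np.array(u1,float),np.array(u2,float)).ravel(); return X[:3]/X[3]
E
python3 - <<'E'
from h import *
for n in("scene","top"):
    im=snapshot(n); cv2.imwrite(f"pics/{n}0.png",im[:,:,::-1])
    K,R,t=cam(n); print(n,-R.T@t)
    for th in("handle_grip","cart","detergent_bottle","pod_tub","stain_jar","coin_mug","release_button","grip_bar"):
        l=landmark_of(n,th)[:2]; b=boxes_of(n,th)[:2]
        print(th,[(np.round(a["uv"],1),round(a["p"],2)) for a in l],[(np.round(a["rect"]),round(a["p"],2)) for a in b])
        if l and th in("handle_grip","grip_bar"): print(onplane(n,l[0]["uv"],.01))
print(get_obs())
E
```

```text
scene [1.36311864 0.19962385 0.47021943]
handle_grip [(array([324.1, 103.7]), 0.76)] [(array([266.,  92., 124.,  20.]), 0.93), (array([264.,  92., 127.,  28.]), 0.58)]
[0.54103359 0.05123046 0.01      ]
cart [] [(array([213.,  93., 205., 267.]), 0.86)]
detergent_bottle [(array([292.1, 185.8]), 0.68)] [(array([270.,  97.,  37.,  96.]), 0.8)]
pod_tub [(array([361.5, 195. ]), 0.89), (array([324.3, 102. ]), 0.71)] [(array([343., 143.,  48.,  57.]), 0.83), (array([264.,  93., 124.,  26.]), 0.41)]
stain_jar [(array([463.4,  74.8]), 0.64)] [(array([454.,  30.,  35.,  54.]), 0.87)]
coin_mug [(array([201.9,  66.8]), 0.95)] [(array([178.,  30.,  45.,  41.]), 0.66)]Traceback (most recent call last):
  File "<stdin>", line 6, in <module>
ValueError: it knows: cart, coin_mug, detergent_bottle, grip_bar, handle_grip, pod_tub, stain_jar
```

View pics/scene0.png

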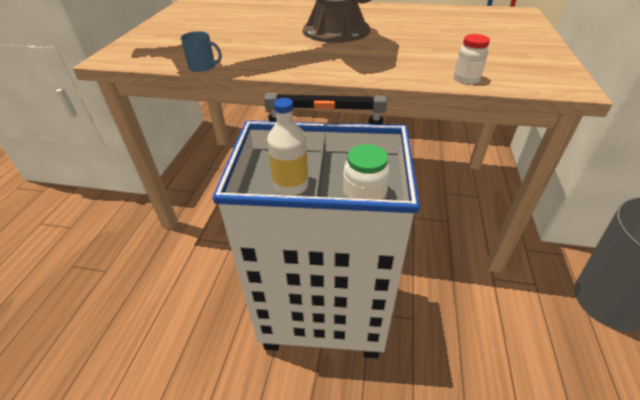

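The scene camera looks back towards the robot. The black grip with its orange button is at about (325,104). The bottle is at (290,150), left of the button, and the tub is at (367,172). The jar and mug are on the table behind.

Run:
```python
from h import *
P={}
for n in("scene","top"):
    im=snapshot(n); cv2.imwrite(f"pics/{n}1.png",im[:,:,::-1])
    for th in("handle_grip","grip_bar"):
        l=landmark_of(n,th)[:1]; c=cut_out(n,th)[:1]
        if l: P[n]=l[0]["uv"]; print(n,th,l[0],onplane(n,l[0]["uv"],.01))
        if c and c[0]["p"]>.3:
            m=c[0]["pixels"].astype(np.uint8); r=cv2.minAreaRect(cv2.findNonZero(m)); b=cv2.boxPoints(r)
            print(c[0]["p"],r); print([np.round(onplane(n,q,.024 if n=="top" else .01)[:2],4) for q in b])
    hsv=cv2.cvtColor(im,cv2.COLOR_RGB2HSV)
    if n in P:
        u,v=np.int32(P[n]); w=hsv[v-25:v+25,u-40:u+40]
        m=cv2.inRange(w,(3,190,150),(14,255,255)); ys,xs=np.nonzero(m); 
        if len(xs): print("orange",len(xs),xs.mean()+u-40,ys.mean()+v-25, onplane(n,(xs.mean()+u-40,ys.mean()+v-25),.01))
    if n=="top":
        for th in("detergent_bottle","pod_tub","stain_jar","coin_mug"):
            l=landmark_of(n,th)[:1]; z=-.11 if th[0] in"dp" else 0
            if l: print(th,l[0],onplane(n,l[0]["uv"],z))
print(tri(P["scene"],P["top"]) if len(P)==2 else "")
o=get_obs(); print({k:o[k] for k in("clock","tool_pos","orientation","force","opening")})
```

```text
scene handle_grip {'uv': [327.3, 99.0], 'p': 0.69} [0.51636103 0.05510365 0.01      ]
0.61 ((323.5, 104.5), (9.0, 21.0), 90.0)
[array([0.5267, 0.0204]), array([0.519 , 0.0726]), array([0.5629, 0.0794]), array([0.5705, 0.029 ])]
scene grip_bar {'uv': [322.7, 104.3], 'p': 0.69} [0.54447984 0.04832435 0.01      ]
0.74 ((324.98529052734375, 102.49955749511719), (122.18244171142578, 16.11067771911621), 1.6846843957901)
[array([ 0.5872, -0.0904]), array([ 0.507 , -0.1132]), array([0.4804, 0.2005]), array([0.5602, 0.2035])]
orange 64 323.796875 104.546875 [0.54528425 0.05121481 0.01      ]
top handle_grip {'uv': [294.8, 200.2], 'p': 0.61} [0.53141897 0.05370147 0.01      ]
0.89 ((294.9009704589844, 199.00990295410156), (14.328534126281738, 123.18559265136719), 84.2894058227539)
[array([0.5363, 0.2042]), array([ 0.5653, -0.0953]), array([ 0.5305, -0.0984]), array([0.5014, 0.2003])]
top grip_bar {'uv': [294.3, 197.2], 'p': 0.81} [0.53886525 0.05494873 0.01      ]
0.74 ((294.8282470703125, 198.30726623535156), (15.312707901000977, 123.19376373291016), 84.20720672607422)
[array([0.539 , 0.2045]), array([ 0.5685, -0.0949]), array([ 0.5312, -0.0984]), array([0.5017, 0.2003])]
orange 1 286.0 194.0 [0.54687879 0.07553661 0.01      ]
detergent_bottle {'uv': [315.7, 141.7], 'p': 0.69} [ 0.70401598  0.00310036 -0.11      ]
pod_tub {'uv': [257.0, 137.9], 'p': 0.92} [ 0.71568505  0.16841351 -0.11      ]
stain_jar {'uv': [151.5, 278.0], 'p': 0.93} [0.33970631 0.40997049 0.        ]
coin_mug {'uv': [457.9, 269.3], 'p': 0.68} [ 0.36059835 -0.3471597   0.        ]
[0.53978674 0.05147684 0.00799551]
{'clock': 1.35, 'tool_pos': array([ 0.24204681, -0.63008583,  0.22657325]), 'orientation': array([-1.79998601e+02,  1.33003500e-03, -1.58986250e+02]), 'force': array([0.02981929, 0.30128351, 0.4023955 ]), 'opening': 0.08774635915004259}
```

```bash
sleep 8; ls pics
```

```text
scene0.png
scene1.png
top1.png
```

View pics/top1.png

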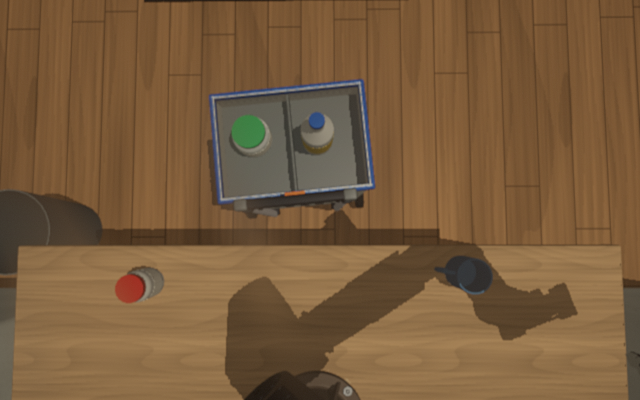

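The top view shows the bar running from about (232,204) to (362,190), with the orange button at (293,193). That gives a cart yaw of about 5.7° and a grip near (0.535, 0.052). The bottle (317,130) and tub (250,133) are clear of the gripper. I'll move over the grip at the current height, which clears everything.

```bash
python3 -m inch '-0.86 0.88 0 0 0 -0.415;-0.86 0.88 0 0 0 -0.415;-0.86 0.88 0 0 0 -0.415;-0.86 0.88 0 0 0 -0.415;-0.86 0.88 0 0 0 -0.415;-0.86 0.88 0 0 0 -0.415;-0.86 0.88 0 0 0 -0.415;-0.86 0.88 0 0 0 -0.415;-0.86 0.88 0 0 0 -0.415;-0.86 0.88 0 0 0 -0.415' -1
cat >> h.py <<'E'
from scipy.spatial.transform import Rotation as Ro
def go(p,yaw):
    o=get_obs(); R=Ro.from_euler("xyz",o["orientation"],degrees=True); T=Ro.from_euler("xyz",[180,0,yaw],degrees=True)
    print("now",o["tool_pos"],o["orientation"],"need",np.round(R.inv().apply(np.array(p)-o["tool_pos"])/.3,3),np.round((R.inv()*T).as_rotvec()/np.pi,3), o["clock"],o["force"])
E
python3 -c "
from h import *
go([.535,.052,.12],-84.3)"
```

```text
clock: 2.18
tool_pos: [0.3902, -0.2869, 0.2273]
orientation: [-179.9, 0.0, -86.8]
force: [0.1, -0.5, 0.3]
opening: 0.0874
gripper_force: 0.0
now [ 0.39021331 -0.28686909  0.22727479] [-1.79870203e+02  4.47973380e-03 -8.67571929e+01] need [-1.1   -0.545  0.359] [-0.001  0.    -0.014] 2.1833 [ 0.05118663 -0.51002139  0.26885795]
```

```bash
python3 -m inch '-0.95 -0.5 0 0 0 -0.014;-0.95 -0.5 0 0 0 -0.014;-0.95 -0.5 0 0 0 -0.014;-0.95 -0.5 0 0 0 -0.014;-0.95 -0.5 0 0 0 -0.014;-0.95 -0.5 0 0 0 -0.014;-0.95 -0.5 0 0 0 -0.014;-0.95 -0.5 0 0 0 -0.014;-0.95 -0.5 0 0 0 -0.014;-0.95 -0.5 0 0 0 -0.014'
python3 - <<'E'
from h import *
im=snapshot("scene"); cv2.imwrite("pics/s2.png",cv2.resize(im[20:220,180:460,::-1],None,fx=2.8,fy=2.8,interpolation=cv2.INTER_CUBIC))
P={}
for n in("scene","top"):
    snapshot(n)
    for th in("detergent_bottle","pod_tub","grip_bar","handle_grip"):
        l=landmark_of(n,th)[:1]
        if l: P[n,th]=l[0]["uv"]
for th in("detergent_bottle","pod_tub","grip_bar","handle_grip"):
    if ("scene",th) in P and ("top",th) in P: print(th,tri(P["scene",th],P["top",th]))
go([.536,.052,.12],-84.3)
E
```

```text
clock: 3.02
tool_pos: [0.5253, 0.002, 0.2263]
orientation: [180.0, -0.0, -84.7]
force: [-0.5, -0.5, 0.0]
opening: 0.0874
gripper_force: 0.0
pod_tub [ 0.71218348  0.17159788 -0.11383732]
now [5.24861012e-01 7.74806408e-05 2.26681166e-01] [-1.79986791e+02  4.76724779e-03 -8.48804386e+01] need [-0.169 -0.052  0.356] [-0.     0.    -0.003] 3.5667 [-0.33828176  0.54650219 -0.5934825 ]
```

```bash
sleep 3
```

```text
(no output)
```

View pics/s2.png

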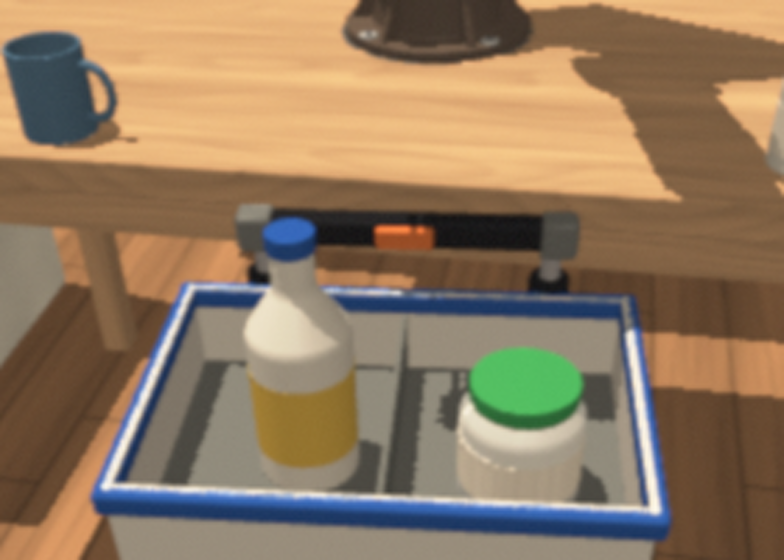

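The crop shows the button at about (404,237), in the middle of the bar (237 to 578), and the bottle is well clear of the bar. Next I'll align and lower to just above the bar.

```bash
python3 -m inch '-0.169 -0.052 0.1 0 0 -0.003;-0.169 -0.052 0.2 0 0 -0.003;-0.169 -0.052 0.3 0 0 -0.003;-0.169 -0.052 0.4 0 0 -0.003;-0.169 -0.052 0.5 0 0 -0.003;-0.169 -0.052 0.55 0 0 -0.003;-0.169 -0.052 0.55 0 0 -0.003;-0.169 -0.052 0.55 0 0 -0.003'
python3 - <<'E'
from h import *
im=snapshot("scene"); cv2.imwrite("pics/s3.png",cv2.resize(im[20:160,220:430,::-1],None,fx=3.8,fy=3.8,interpolation=cv2.INTER_CUBIC))
im=snapshot("top"); cv2.imwrite("pics/t3.png",cv2.resize(im[130:270,190:400,::-1],None,fx=3.8,fy=3.8,interpolation=cv2.INTER_CUBIC))
for n,(a,b) in {"scene":(220,20),"top":(190,130)}.items():
    K,R,t=cam(n); o=get_obs(); q=K@(R@o["tool_pos"]+t); print(n,"tcp in crop",((q[:2]/q[2])-[a,b])*3.8)
go([.536,.052,-.009],-84.3)
E
```

```text
clock: 4.23
tool_pos: [0.5357, 0.0521, 0.0612]
orientation: [179.9, -0.1, -84.3]
force: [0.9, 0.8, 0.4]
opening: 0.0878
gripper_force: 0.0
scene tcp in crop [398.10920573 239.02427136]
top tcp in crop [394.2234882 251.9376776]
now [0.53700273 0.0526733  0.06294493] [-1.79884049e+02  2.09575585e-02 -8.42866798e+01] need [0.002 0.004 0.24 ] [-0.001  0.     0.   ] 4.3333 [-0.24939153  0.21838873  0.20797005]
```

```bash
sleep 3
```

```text
(no output)
```

View pics/s3.png

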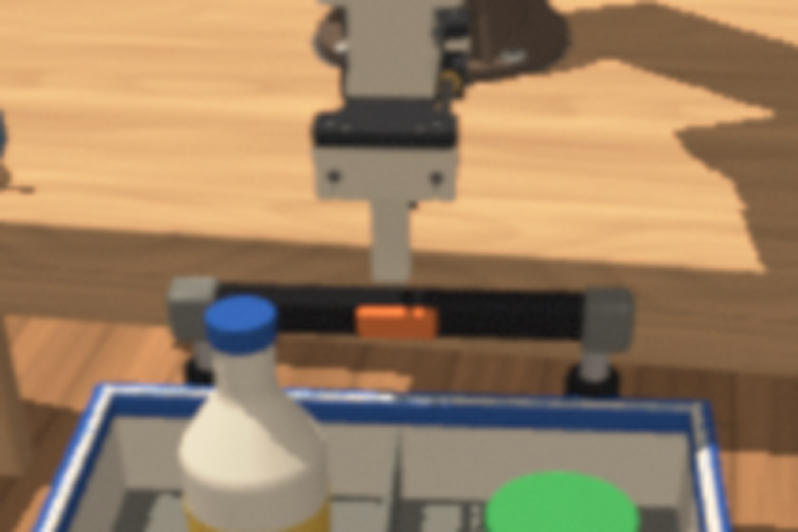

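View pics/t3.png

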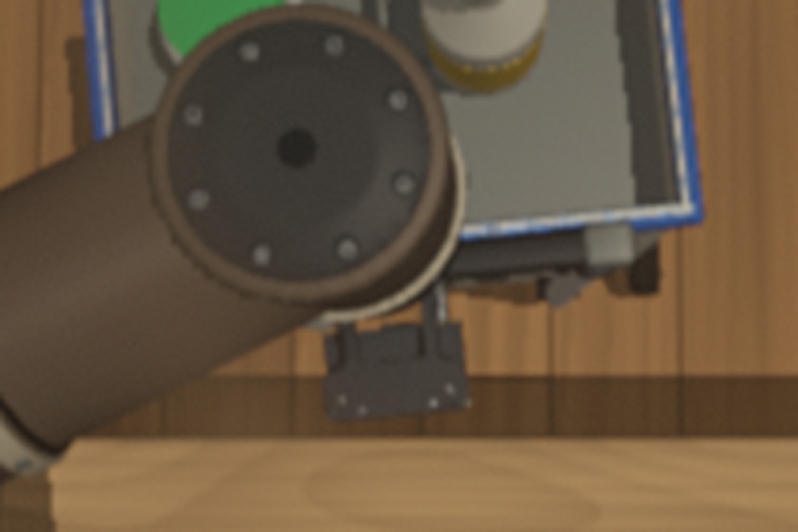

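The front finger hangs centred over the button: finger at x≈391, button at x≈397 in the scene crop. The top crop shows the gripper clear of the tub and bottle. Lowering onto the bar now.

```bash
python3 -m inch '0 0 0.05 0 0 0;0 0 0.1 0 0 0;0 0 0.15 0 0 0;0 0 0.2 0 0 0;0 0 0.24 0 0 0;0 0 0.24 0 0 0;0 0 0.24 0 0 0'
```

```text
clock: 4.92
tool_pos: [0.5366, 0.0526, -0.0094]
orientation: [-179.9, 0.0, -84.3]
force: [1.1, 1.4, 0.4]
opening: 0.0876
gripper_force: 0.0
```

Now close on the grip.

```bash
python3 -m inch '0 0 0 0 0 0;0 0 0 0 0 0;0 0 0 0 0 0;0 0 0 0 0 0;0 0 0 0 0 0;0 0 0 0 0 0;0 0 0 0 0 0;0 0 0 0 0 0;0 0 0 0 0 0;0 0 0 0 0 0' 1
```

```text
clock: 5.75
tool_pos: [0.5337, 0.052, -0.0105]
orientation: [179.8, -0.0, -84.4]
force: [-20.0, 9.2, 22.2]
opening: 0.0266
gripper_force: 26.1
```

Opening is 26.6 mm, so the button is fully pressed. The -20 N side force means the bar centre lies a few mm towards -x, so I'll relax that before lifting.

```bash
python3 -m inch '0 0.005 0 0 0 0;0 0.01 0 0 0 0;0 0.012 0 0 0 0;0 0.012 0 0 0 0;0 0.012 0 0 0 0'
```

```text
clock: 6.17
tool_pos: [0.5334, 0.0522, -0.0104]
orientation: [-179.9, 0.0, -84.3]
force: [5.4, -0.9, -5.4]
opening: 0.0266
gripper_force: 30.0
```

Side load is nearly gone. Starting a slow lift.

```bash
python3 -m inch '0 0 -0.01 0 0 0;0 0 -0.02 0 0 0;0 0 -0.03 0 0 0;0 0 -0.04 0 0 0;0 0 -0.05 0 0 0;0 0 -0.06 0 0 0;0 0 -0.07 0 0 0;0 0 -0.08 0 0 0;0 0 -0.09 0 0 0;0 0 -0.1 0 0 0'
```

```text
clock: 7.0
tool_pos: [0.5333, 0.0522, 0.0194]
orientation: [-179.9, 0.0, -84.3]
force: [6.0, -2.4, -7.9]
opening: 0.0268
gripper_force: 30.0
```

```bash
python3 -m inch '0 -0.001 -0.02 0 0 0;0 -0.002 -0.05 0 0 0;0 -0.003 -0.08 0 0 0;0 -0.003 -0.11 0 0 0;0 -0.003 -0.14 0 0 0;0 -0.003 -0.17 0 0 0;0 -0.003 -0.2 0 0 0;0 -0.003 -0.23 0 0 0;0 -0.003 -0.26 0 0 0;0 -0.003 -0.29 0 0 0'
```

```text
clock: 7.83
tool_pos: [0.5333, 0.0521, 0.1067]
orientation: [-180.0, 0.0, -84.3]
force: [5.4, -0.8, -10.2]
opening: 0.0264
gripper_force: 30.0
```

```bash
python3 -m inch '0 0 -0.03 0 0 0;0 0 -0.06 0 0 0;0 0 -0.09 0 0 0;0 0 -0.12 0 0 0;0 0 -0.15 0 0 0;0 0 -0.18 0 0 0;0 0 -0.21 0 0 0;0 0 -0.24 0 0 0;0 0 -0.27 0 0 0;0 0 -0.3 0 0 0'
```

```text
clock: 8.67
tool_pos: [0.5332, 0.0521, 0.1965]
orientation: [180.0, 0.0, -84.3]
force: [5.1, 0.6, -9.3]
opening: 0.0265
gripper_force: 30.0
```

```bash
python3 -m inch '0 0 -0.02 0 0 0;0 0 -0.04 0 0 0;0 0 -0.06 0 0 0;0 0 -0.08 0 0 0;0 0 -0.09 0 0 0;0 0 -0.098 0 0 0;0 0 -0.104 0 0 0;0 0 -0.108 0 0 0;0 0 -0.108 0 0 0;0 0 -0.108 0 0 0'
```

```text
clock: 9.5
tool_pos: [0.5332, 0.0521, 0.2291]
orientation: [-180.0, 0.0, -84.3]
force: [3.0, 0.3, -3.7]
opening: 0.027
gripper_force: 30.0
```

```bash
python3 -m inch '0 0 -0.002 0 0 0;0 0 -0.004 0 0 0;0 0 -0.004 0 0 0;0 0 -0.004 0 0 0'
```

```text
clock: 9.83
tool_pos: [0.5332, 0.0521, 0.2295]
orientation: [180.0, 0.0, -84.3]
force: [5.2, 0.5, -9.6]
opening: 0.0265
gripper_force: 30.0
```

```bash
python3 -m inch '0 0 -0.003 0 0 0;0 0 -0.006 0 0 0;0 0 -0.006 0 0 0;0 0 -0.006 0 0 0'
python3 - <<'E'
from h import *
im=snapshot("scene"); cv2.imwrite("pics/s9.png",im[:,:,::-1]); go([.533,.052,.23],-84.3)
E
```

```text
clock: 10.17
tool_pos: [0.5327, 0.0521, 0.2296]
orientation: [179.9, 0.0, -84.3]
force: [8.9, -1.1, -20.8]
opening: 0.0268
gripper_force: 30.0
now [0.53267241 0.05212632 0.2295358 ] [ 1.79854143e+02  6.46670966e-03 -8.43384372e+01] need [ 0.001 -0.001 -0.002] [ 0.001  0.    -0.   ] 10.2167 [  9.67648402  -0.92631482 -19.86412366]
```

```bash
sleep 3
```

```text
(no output)
```

View pics/s9.png

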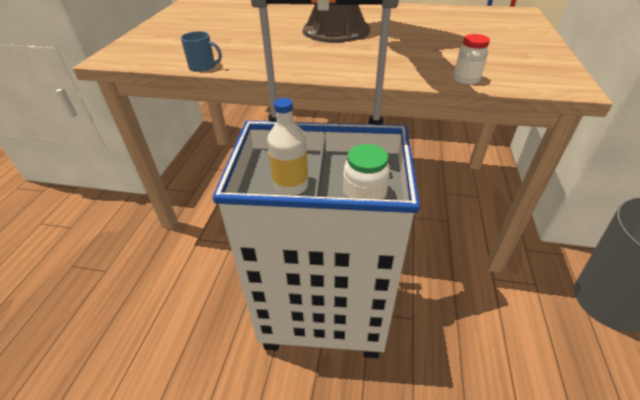

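The picture shows the tubes fully drawn out to the bar at (325,0), and the cart, bottle, tub, jar and mug unmoved. The end stop is confirmed: force rose to 20 N with no further travel. I'll ease the pull slightly and hand in.

```bash
python3 -m inch '0 0 0.002 0 0 0;0 0 0.003 0 0 0;0 0 0.003 0 0 0;0 0 0.003 0 0 0'; python3 -c "
from plant import *
print(close_job())"
```

```text
clock: 10.55
tool_pos: [0.5331, 0.0521, 0.2296]
orientation: [179.9, 0.0, -84.3]
force: [8.0, -0.0, -14.5]
opening: 0.0266
gripper_force: 30.0
the job is handed in; nothing more can be done
None
```

The tow handle is fully out at its second stop (drawn up about 240 mm until the end stop was felt), the gripper still holds the grip with the button pressed, the last picture shows the cart, bottle, tub, jar and mug where they were, and I handed the job in at 10.6 s.

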